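# Ready the camp stove: igniter pack in, gas bottle uncapped

### The job

Get the camp stove ready to connect: first plug the igniter pack fully home into the rectangular socket on the stove's deck and let go of it, then unscrew the cap of the gas bottle that stands in the three-legged stabiliser foot. Gas threads come in both hands and nothing shows whether this one is right- or left-hand, so feel which way the cap yields; finish while still holding the cap in the gripper, lifted clear off and at least 6 cm higher than it sat. Leave the spare bottle with its cap, and everything else, as it stands.

Things in the scene. Friction and masses are not known exactly. Their poses are not given: they have to be found in the camera images.
- igniter_head (a point): Centre of the black grip head, 36 (x) x 26 (y) x 44 mm high, of the igniter pack: a loose 90 g block standing upright on its narrower grey plug foot, 26 (x) x 18 (y) x 22 mm long with a bevelled end. This point is 44 mm above the foot's end, 22 mm above the shoulder under the head. z up along the block, x along its long side. It plugs in either way round (half a turn).
- igniter_foot (a point): Centre of the lower end of the igniter pack's plug foot, 44 mm below igniter_head; same axes.
- stove_socket (a point): Centre of the mouth of the rectangular socket in the stove's flat deck, 80 mm above the crate top. Hole 28 (x) x 20 (y) mm, 26 mm deep, black frame round it. z up, x along the hole's long side. Fully home, the pack's shoulder rests on the deck and its foot's end is 22 mm below this point.
- stabiliser: Grey three-legged stabiliser foot, fixed on the crate top; origin on its axis at the crate top. The gas bottle that is to be uncapped stands in it, on the same axis; legs reach 98 mm from the axis, below 40 mm height.
- bottle_1: One of two gas bottles alike in looks: plain steel, diameter 120 mm, shoulder 130 mm high, brass valve neck; held firmly, it does not turn or shift. Origin on its axis at the crate top. Either bottle_1 or bottle_2 stands in the stabiliser; the other is the spare. One has a right-hand thread, the other a left-hand one; nothing shows which.
- bottle_2: The other gas bottle, same looks and sizes as bottle_1.
- cap_1_grip (a point): Centre of bottle_1's loose black ribbed screw cap: diameter 50 mm, 36 mm high, 60 g, top 186 mm above the crate, z up. Tight: a gasket pushes it up with about 14 N, about 0.2 N m starts it. The wrong way it stops within 0.2 rad; the right way it is off the thread after 1.0 rad (next stop at 1.5) and lifts straight off. No need to raise it while turning. Its yaw follows its turning.
- cap_2_grip (a point): The same for the cap on bottle_2 (same sizes and behaviour, the other thread hand).
- mug: Cream enamel mug, loose bystander, diameter 84 mm, 80 mm high; origin at the centre of its underside.
- jar: Squat glass jar with a closed steel twist cap, loose bystander, diameter 86 mm, 78 mm high; origin at the centre of its underside.
- spoon: Stainless steel spoon lying flat, loose bystander, 170 mm long along its x.
- food_box: Blue plastic food box with snap clips, loose bystander, 116 (x) x 166 (y) x 60 mm; origin at the centre of its underside.
- matchbox: Matchbox, loose bystander, 55 x 37 x 14 mm; origin at the centre of its underside.
- stove: Grey single-burner camp stove 220 (x) x 280 (y) x 80 mm, fixed; origin at the centre of its underside, front with the knob towards -x. The socket is at x -60, y -92 mm; the burner and its pan supports, 28 mm above the deck, begin 80 mm from the socket towards +y.

How it is judged:
On the way, in this order (a step that is already met when the one before it is completed fails the run):
1. the igniter pack is plugged fully home in the stove's socket and let go (z of igniter_foot in the frame of stove_socket below -0.0195 m and horizontal distance between igniter_foot and stove_socket below 0.004 m and angle between igniter_foot's own z axis and vertical below 0.08 rad and contact force between igniter and the fingers below 0.1 N), for 0.2 s.
2. the cap of the bottle in the stabiliser is unscrewed: turned about a sixth of a turn on its neck (((horizontal distance between bottle_1 and stabiliser below 0.03 m and angle between the x axis of cap_1_grip and the x axis of bottle_1, either way round above 0.8 rad and z of cap_1_grip in the frame of bottle_1 below 0.183 m) or (horizontal distance between bottle_2 and stabiliser below 0.03 m and angle between the x axis of cap_2_grip and the x axis of bottle_2, either way round above 0.8 rad and z of cap_2_grip in the frame of bottle_2 below 0.183 m))), for 0.04 s.
At the end, for the whole second after the job is handed in: Igniter pack fully home (foot 19.5 mm or more below the socket mouth, within 4 mm of its centre, upright within 0.08 rad) and let go; cap of the bottle in the stabiliser held still in the fingers, 50 mm or more above its closed height, touching no bottle (all of step 1 and ((horizontal distance between bottle_1 and stabiliser below 0.03 m and z of cap_1_grip in the frame of bottle_1 above 0.218 m and contact force between cap_1 and the fingers above 1 N and contact force between cap_1 and bottle_1 below 0.05 N and contact force between cap_1 and bottle_2 below 0.05 N and linear speed of cap_1 below 0.03 m/s) or (horizontal distance between bottle_2 and stabiliser below 0.03 m and z of cap_2_grip in the frame of bottle_2 above 0.218 m and contact force between cap_2 and the fingers above 1 N and contact force between cap_2 and bottle_2 below 0.05 N and contact force between cap_2 and bottle_1 below 0.05 N and linear speed of cap_2 below 0.03 m/s))); the arm keeps its last pose, push and grip.
It fails at once if a bystander (mug, jar, spoon, food box, matchbox) is shifted by more than 25 mm (distance of any of mug, jar, spoon, food_box, matchbox from where it was at the start of the episode above 0.025 m).
It fails at once if the spare bottle's cap is turned by more than 0.4 rad or lifted by more than 10 mm ((not (horizontal distance between bottle_1 and stabiliser below 0.03 m) and (angle between the x axis of cap_1_grip and the x axis of bottle_1, either way round above 0.4 rad or z of cap_1_grip in the frame of bottle_1 above 0.178 m)) or (not (horizontal distance between bottle_2 and stabiliser below 0.03 m) and (angle between the x axis of cap_2_grip and the x axis of bottle_2, either way round above 0.4 rad or z of cap_2_grip in the frame of bottle_2 above 0.178 m))).
It also fails if it takes over 54 s, if anything falls off the work surface, if the arm or the gripper's body presses on something with over 40 N, if the wrist force passes 120 N, or if a joint passes its speed limit or range.

### The arm

A 6-joint arm with a two-finger parallel gripper is mounted at the origin on the work surface. World frame = base frame: x ahead of the robot, y to its left, z up, the work surface at z = 0. Lengths are in m, angles in rad, forces in N, time in s.
With the tool pointing down it reaches from about 0.325 to 0.775 m from the base axis. Payload 5.5 kg.
Tool frame: the origin (TCP) lies between the finger pads; the fingertips stand 8 mm ahead of it and the grasp point (between the pads) lies 11 mm behind it (tcp_to_tips is the distance from the TCP to the fingertips, in m); z points along the fingers, y is the line along which they close (so a half turn about z gives the same grasp; the last joint's range is limited). The gripper opens to 88 mm and grips with 3 to 60 N. Pads are 20 mm wide; open, the fingers measure 115 mm over their backs; the gripper's body (75 mm by 178 mm) begins 61 mm behind the grasp point.
Start: joints at [-1.358, 0.091, 1.231, -0, 1.82, -0.057], TCP at [0.16, -0.578, 0.231] pointing down, gripper open.
Joint ranges: [-2.87, 2.87], [-0.86, 2.18], [0.17, 2.46], [-1.51, 4.65], [0.06, 2.69], [-2.65, 2.65]. Speed limits (rad/s): [2.57, 2.57, 3.01, 3.14, 3.14, 3.14].

### API

Orientations are given as a unit quaternion [w, x, y, z].
In Python, from bench import * gives the robot as it stands. Calls block until the motion is done:
- move_to(position, orientation): joint-space move of the TCP to a pose.
- move_l(position, speed=0.15, orientation=None): straight line of the TCP; orientation=None keeps the orientation; speed is the mean speed in m/s.
- movej(angles): joint-space move.
- gripper_open() and close(): open the fingers fully, or close them until they stop; the grip force is fixed at half the most.
- hold(seconds).
- inverse_kinematics(position, orientation): joint angles nearest the present ones, or None.
- state(): the state.
- get_image(name): name is "scene" or "top" or "wrist"; returns a dict with "frame" (400x640x3 uint8, blue, green, red), "depth" (400x640 float32, m along the optical axis (not along the pixel's ray), 0 where there is no reading), "camera_matrix" (3x3 intrinsics, pixels), "view" (4x4, takes a point from world to camera coordinates). Camera axes: x right, y up, looking along -z (the intrinsics and any distortion apply to the point x, -y, -z); pixel columns grow to the right and rows downward; lengths in m; the calibration is good to about 2 mm. A picture is of the moment at which its call begins.
A pose or a line that the arm cannot do raises IKError and nothing moves.
- job_done(): hands the job in; it is judged then, once.
The state is a dict: "time": time; "joint_pos": joint angles; "dq": joint speeds; "joint_torque": joint torques, N m; "ee_pos": TCP position; "ee_rot": TCP orientation; "ft_force": force on the tool from outside, world axes, zero at the start; "moment": the same for the moment, N m; "finger_gap": finger opening in m; "finger_force": force on a finger pad.
Only numpy, scipy, OpenCV 4.12 (cv2) and the standard library are available. Lean on these libraries where they do the work, as an engineer would, in place of code of your own. Each camera call takes 0.05 s, during which the arm holds its last target. There are 200 camera calls.

## Working session

There is one attempt and no reset: what is moved stays moved. The work goes in short steps, each a Python script; the robot and the scene stay as the last script left them, time stands still between calls to the robot, and variables do not carry over. Pictures are saved under pics/ and viewed, at most 10 in all, crops included, and the job is handed in when it is done.

```bash
ls; mkdir -p pics; python3 - <<'E'
from bench import *
import cv2,numpy as np
for n in("scene","top"):
    d=get_image(n); cv2.imwrite(f"pics/{n}0.png",d["frame"]); np.savez(f"{n}0.npz",**{k:d[k] for k in("frame","depth","camera_matrix","view")})
    print(n,d["camera_matrix"].tolist(),d["view"].round(3).tolist())
print(state())
E
```

```text
pics
scene [[413.5796018966521, 0.0, 317.7746475493019], [0.0, 413.5796018966521, 207.72177282517106], [0.0, 0.0, 1.0]] [[0.738, 0.675, 0.007, -0.381], [-0.551, 0.596, 0.584, 0.246], [0.39, -0.435, 0.812, -1.314], [0.0, 0.0, 0.0, 1.0]]
top [[462.79308923574115, 0.0, 325.21431655203173], [0.0, 462.79308923574115, 196.5129670490209], [0.0, 0.0, 1.0]] [[0.028, -1.0, -0.003, -0.048], [0.997, 0.028, 0.073, -0.57], [-0.073, -0.005, 0.997, -1.285], [0.0, 0.0, 0.0, 1.0]]
{'time': 0.1, 'joint_pos': array([-1.35771137e+00,  9.17932252e-02,  1.23170831e+00,  8.70859664e-06,
        1.81977510e+00, -5.67219437e-02]), 'dq': array([-8.45455819e-04, -8.69086010e-04, -7.11618705e-05,  2.26121084e-03,
       -4.09189099e-04,  1.77308710e-03]), 'joint_torque': array([ 2.18182686e-03, -4.47857523e+01, -4.07570815e+01,  7.00680516e-02,
        2.84053618e-02, -1.21841140e-04]), 'ee_pos': array([ 0.15986744, -0.57807416,  0.22964642]), 'ee_rot': array([-8.39748509e-04,  9.90913826e-01,  1.34495650e-01, -6.15530282e-05]), 'ft_force': array([ 0.31137912,  0.19393825, -0.04490622]), 'moment': array([ 0.02200224,  0.01448162, -0.04175546]), 'finger_force': 0.0, 'finger_gap': 0.08774637414462001}
```

View pics/top0.png

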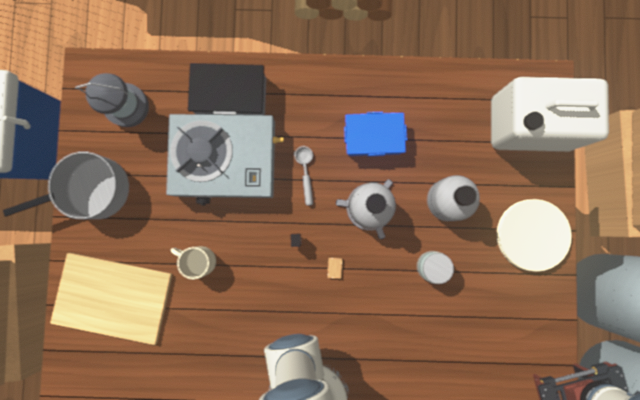

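View pics/scene0.png

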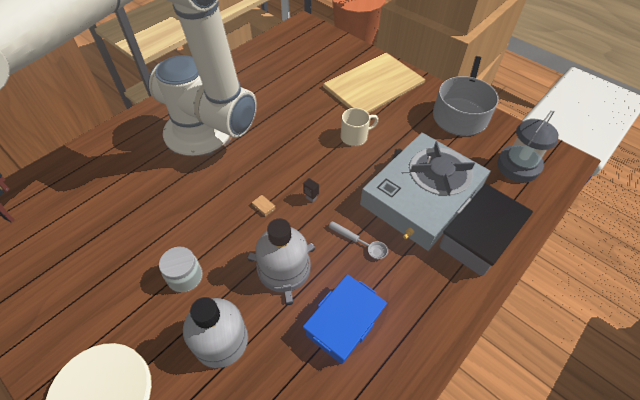

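The top view shows the igniter at (295,239), the socket frame at (253,177), the stabiliser bottle's cap at (376,203) and the spare cap at (466,196). The scene view agrees: igniter (311,188), socket (388,188), stabiliser cap (280,231). Next I measure these points coarsely, then refine with the wrist camera.

```bash
cat > h.py <<'E'
from bench import *
import cv2,numpy as np
def ray(d,uv):
    K,V=d["camera_matrix"],d["view"]; R,t=V[:3,:3],V[:3,3]
    p=np.linalg.inv(K)@[uv[0],uv[1],1.]; p=np.array([p[0],-p[1],-p[2]])
    return -R.T@t, R.T@p
def onplane(d,uv,z):
    o,r=ray(d,uv); return o+r*(z-o[2])/r[2]
def cloud(d):
    h,w=d["depth"].shape; K,V=d["camera_matrix"],d["view"]
    u,v=np.meshgrid(np.arange(w),np.arange(h)); z=d["depth"]
    c=np.stack([(u-K[0,2])/K[0,0]*z,-(v-K[1,2])/K[1,1]*z,-z],-1)
    P=(c-V[:3,3])@V[:3,:3]; P[z==0]=np.nan; return P
def blobs(d,mask,amin=20):
    cs,_=cv2.findContours(mask.astype(np.uint8),cv2.RETR_EXTERNAL,cv2.CHAIN_APPROX_NONE)
    return [(cv2.contourArea(c),cv2.minAreaRect(c)) for c in cs if cv2.contourArea(c)>amin]
def down(yaw): # tool z down, tool y axis (closing line) at world angle yaw+90deg ; tool x at yaw
    return np.array([0,np.cos(yaw/2),np.sin(yaw/2),0])
E
python3 - <<'E'
from h import *
for n in("top","scene"):
    d=dict(np.load(n+"0.npz")); P=cloud(d); g=d["frame"].max(-1)
    print(n)
    for a,r in blobs(d,g<65,25):
        u,v=map(int,r[0]); print(round(a),np.round(r[0]+r[1]+(r[2],),1),g[v,u],P[v,u].round(3))
d=dict(np.load("top0.npz"));P=cloud(d)
for u,v in((330,300),(200,185),(371,222),(334,268),(435,268),(195,262),(375,135),(308,185)): print(u,v,P[v,u].round(3))
for n,uv in (("top",(253,177)),("scene",(388,188))):
    d=dict(np.load(n+"0.npz")); print(onplane(d,uv,.08).round(3))
E
```

```text
top
115 [593.6 386.8  10.7  34.3  58.4] 56 [ 0.19  -0.563  0.401]
76 [202.5 201.    8.   13.   90. ] 61 [0.547 0.303 0.063]
220 [ 26.1 205.3   6.2  46.2  70. ] 55 [0.522 0.768 0.088]
30 [378.8 200.3  15.6   9.2  45. ] 66 [ 0.554 -0.163  0.187]
34 [459.2 196.8  16.3   8.7  79.4] 68 [ 0.57  -0.364  0.18 ]
62 [139.4 116.1   8.4  31.2  41. ] 74 [0.786 0.504 0.028]
33 [115.6 106.4   7.1  28.6  53.5] 73 [0.783 0.519 0.145]
1810 [226.4  88.7  73.9  47.6   1.4] 65 [0.858 0.247 0.082]
scene
28 [ 41.3 386.4   1.7  41.2  51.3] 56 [ 0.37  -0.697  0.003]
45 [206.8 383.3   1.4  46.   45. ] 65 [ 0.618 -0.461 -0.001]
79 [296.5 373.4   2.7  69.4  41.6] 52 [ 0.744 -0.319  0.001]
88 [164.8 348.4   7.3  45.8  56. ] 60 [ 0.493 -0.478  0.002]
34 [267.1 320.4   7.1  58.7  47.1] 133 [ 0.613 -0.279 -0.002]
645 [204.5 312.5  30.   27.3  63.4] 47 [ 0.58  -0.385  0.188]
66 [128.3 315.9   2.6 100.3  50.7] 76 [ 0.366 -0.489 -0.002]
50 [238.9 282.4   2.2  46.   48.6] 63 [ 0.492 -0.262  0.   ]
112 [409.  331.5   1.9 172.9  38.4] 88 [ 0.868 -0.081  0.001]
78 [ 75.5 300.    1.2 189.2  53.2] 101 [ 0.243 -0.552  0.002]
[... 409 characters left out ...]
0.003]
4190 [497.3 208.2  60.3 104.8  36.4] 51 [0.856 0.297 0.082]
34 [534.9 145.7  10.4   4.4  14. ] 61 [0.833 0.498 0.14 ]
103 [509.7 149.3  18.7  59.2  41.9] 76 [0.775 0.547 0.046]
38 [422.4 118.9   2.2  27.6  48. ] 62 [0.491 0.532 0.002]
50 [123.7  94.4  27.5   5.3  65.4] 61 [-1.135  0.191 -0.594]
86 [475.4  66.5   5.3  20.6  14. ] 45 [0.521 0.764 0.092]
56 [307.5   6.5  13.    5.   90. ] 56 [-0.741  1.284 -0.374]
330 300 [ 0.281 -0.054 -0.001]
200 185 [0.59  0.308 0.074]
371 222 [ 0.501 -0.154  0.117]
334 268 [ 0.372 -0.063  0.011]
435 268 [ 0.384 -0.332  0.073]
195 262 [0.377 0.331 0.004]
375 135 [ 0.743 -0.165  0.059]
308 185 [0.604 0.018 0.013]
[0.615 0.164 0.08 ]
[0.614 0.163 0.08 ]
```

```bash
python3 - <<'E'
from h import *
s=state(); move_l([*s["ee_pos"][:2],.33],.3)
for yaw in (0,np.pi/2,-np.pi/2,np.pi): 
    q=inverse_kinematics([.455,.035,.28],down(yaw)); print(yaw,None if q is None else np.round(q,2))
move_to([.455,.035,.28],down(0))
a=get_image("wrist"); np.savez("w1.npz",**a)
p=np.array([.614,.164]); move_to([.60,.164,.33],down(0))
b=get_image("wrist"); np.savez("w2.npz",**b)
for x in(a,b): print((-x["view"][:3,:3].T@x["view"][:3,3]).round(3), x["view"][2,:3].round(2))
cv2.imwrite("pics/w12.png",np.vstack([a["frame"],b["frame"]])[:, :][::1]) 
im=np.hstack([cv2.resize(x["frame"],(400,250)) for x in(a,b)]); cv2.imwrite("pics/w12.png",im)
print(state()["time"],state()["joint_pos"].round(2))
E
```

```text
0 [ 0.   -0.28  1.49 -0.    1.93  1.57]
1.5707963267948966 [ 0.   -0.28  1.49 -0.    1.93  0.  ]
-1.5707963267948966 None
3.141592653589793 [ 0.   -0.28  1.49 -0.    1.93 -1.57]
[0.523 0.034 0.436] [0.25 0.   0.97]
[0.668 0.163 0.485] [0.25 0.   0.97]
3.925 [ 0.21  0.2   0.93 -0.    2.01  1.78]
```

View pics/w12.png

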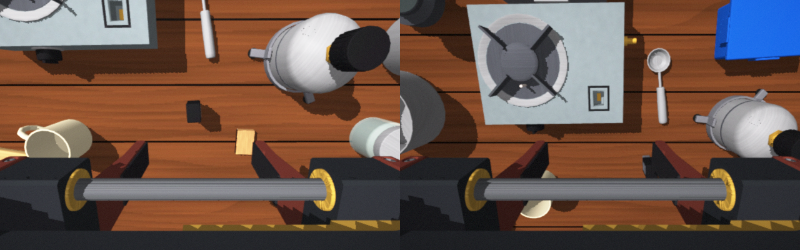

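Left half (w1): the igniter head is at full-res (309,177). Right half (w2): the socket frame is at (317,157). I'll now measure both precisely.

```bash
python3 - <<'E'
from h import *
a=dict(np.load("w1.npz")); P=cloud(a)
m=(P[...,2]>.05)&(P[...,2]<.08)&(np.hypot(P[...,0]-.455,P[...,1]-.035)<.05)
print("ign z",np.nanmedian(P[m][:,2]))
g=a["frame"].max(-1); print("bright",np.percentile(g[m],[5,50,95]))
def wrect(d,mask,z):
    c=max(cv2.findContours(mask.astype(np.uint8),cv2.RETR_EXTERNAL,cv2.CHAIN_APPROX_NONE)[0],key=cv2.contourArea)[:,0]
    X=np.array([onplane(d,p,z)[:2] for p in c]); r=cv2.minAreaRect((X*1000).astype(np.float32)); return r
print("ign depth-mask rect",wrect(a,m,.066))
mt=m&(P[...,2]>.061); print("top",wrect(a,mt,.066))
b=dict(np.load("w2.npz")); P=cloud(b); g=b["frame"].astype(int).min(-1)
roi=np.hypot(P[...,0]-.614,P[...,1]-.164)<.035
print("deck z",np.nanmedian(P[roi&(g>120)][:,2]))
dark=(g<90)&(np.hypot(P[...,0]-.614,P[...,1]-.164)<.05)
print("socket",wrect(b,dark,.08))
crop=lambda d,u,v:cv2.resize(d["frame"][v-40:v+40,u-40:u+40],(400,400),interpolation=cv2.INTER_NEAREST)
cv2.imwrite("pics/crop.png",np.hstack([crop(a,309,177),crop(b,317,157)]))
E
```

```text
ign z 0.06735725357205699
bright [32.  41.  71.7]
ign depth-mask rect ((449.7066345214844, 46.45094680786133), (38.04471206665039, 26.46747398376465), 3.7811882495880127)
top ((448.98663330078125, 46.668006896972656), (36.60758590698242, 25.976226806640625), 4.1019287109375)
deck z 0.420131188230808
socket ((388.0582275390625, 170.25408935546875), (931.675537109375, 278.1657409667969), 89.97765350341797)
```

View pics/crop.png

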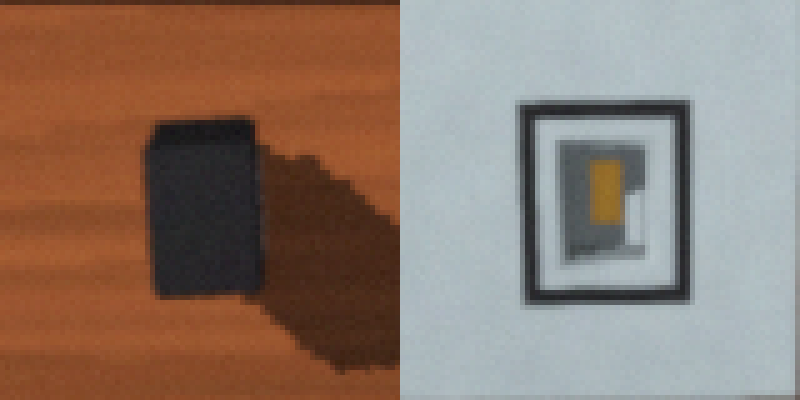

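Left crop: the igniter's long side runs within a few degrees of world x, and its top face is clean. Right crop: a dark frame spans crop x 519–690, y 100–304, with the hole inside it around (600,202). I'll get the exact frame and hole rects by ROI, and cross-check the igniter in the top view.

```bash
python3 - <<'E'
from h import *
b=dict(np.load("w2.npz")); g=b["frame"].astype(int).min(-1); sub=np.zeros(g.shape,bool); sub[132:183,295:340]=1
print(b["camera_matrix"][0,0])
def rect(c,d,z): 
    X=np.array([onplane(d,p,z)[:2] for p in c[:,0]]); return cv2.minAreaRect((X*1000).astype(np.float32))
cs,h=cv2.findContours(((g<100)&sub).astype(np.uint8),cv2.RETR_CCOMP,cv2.CHAIN_APPROX_NONE)
for c in cs:
    if cv2.contourArea(c)>60: print("frame",cv2.contourArea(c),rect(c,b,.08),rect(c,b,.082)[0])
sub[:]=0; sub[142:172,306:330]=1
f=b["frame"].astype(int); 
for t in (130,150):
  cs,_=cv2.findContours(((g<t)&sub).astype(np.uint8),cv2.RETR_EXTERNAL,cv2.CHAIN_APPROX_NONE)
  c=max(cs,key=cv2.contourArea); print("hole",rect(c,b,.08))
d=dict(np.load("top0.npz")); gt=d["frame"].max(-1); sub=np.zeros(gt.shape,bool); sub[228:252,285:306]=1
for a,r in blobs(d,(gt<80)&sub,15): print(a,r,onplane(d,r[0],.05).round(4))
P=cloud(d); m=(P[...,2]>.045)&sub; print(P[m].mean(0),m.sum())
s=np.load("scene0.npz"); s=dict(s); P=cloud(s); m=(P[...,2]>.06)&(P[...,2]<.075)&(np.hypot(P[...,0]-.45,P[...,1]-.045)<.05); print(P[m].mean(0),m.sum())
for n in("top","scene"):
    d=dict(np.load(n+"0.npz")); P=cloud(d); m=(P[...,2]>.18)&(P[...,2]<.192)&(np.hypot(P[...,0]-.56,P[...,1]+.165)<.06); print("cap",P[m].mean(0),np.ptp(P[m],0))
E
```

```text
327.27971422097716
frame 257.0 ((615.8295288085938, 166.42385864257812), (27.277482986450195, 19.777620315551758), 0.014227552339434624) (616.0844116210938, 166.40792846679688)
frame 1281.5 ((615.5794067382812, 165.80499267578125), (49.879608154296875, 40.89138412475586), 0.6289448142051697) (615.8356323242188, 165.79217529296875)
frame 1018.0 ((615.63916015625, 165.78759765625), (44.642730712890625, 36.263790130615234), 0.015016539953649044) (615.89501953125, 165.77481079101562)
hole ((615.83984375, 167.00086975097656), (29.766273498535156, 20.97138214111328), 0.24054773151874542)
hole ((615.807861328125, 166.49710083007812), (22.17108154296875, 29.932464599609375), 89.50690460205078)
89.5 ((296.04998779296875, 240.34999084472656), (12.303659439086914, 9.333809852600098), 81.8698959350586) [0.4468 0.0441 0.05  ]
[0.44806395 0.04470067 0.06425643] 130
[0.44880675 0.0434412  0.06640648] 117
cap [ 0.54737497 -0.15943155  0.1845735 ] [0.04935348 0.04942081 0.00991305]
cap [ 0.54859039 -0.16168976  0.18649873] [0.04858255 0.04923643 0.01112504]
```

Wrist and fixed cameras differ by about 2.5 mm in y, but the relative igniter→socket vector agrees: (0.1665, 0.1195). I'll grasp the igniter, hover over the socket and compare the held pack with the socket in the images.

```bash
python3 - <<'E'
from h import *
g=np.array([.4488,.0450]); y=.065
move_to([*g,.14],down(y)); move_l([*g,.035],.12); s0=state(); close(); hold(.2); s=state()
print("gap",s["finger_gap"],s["finger_force"],s0["ee_pos"].round(4),s["ee_pos"].round(4),s["time"])
move_l([*g,.16],.15)
t=g+[.1665,.1195]
move_to([*t,.16],down(.01)); hold(.2)
for n in("wrist","top","scene"):
    d=get_image(n); np.savez(n+"3.npz",**d)
    if n!="top":cv2.imwrite(f"pics/{n}3.png",d["frame"])
s=state(); print(s["finger_gap"],s["finger_force"],s["ee_pos"].round(4),s["ft_force"].round(2),s["time"])
E
```

```text
gap 0.025855632850251824 29.999432265758514 [0.4494 0.0451 0.0359] [0.4488 0.0451 0.035 ] 7.175
0.026271186059116942 29.99927580356598 [0.6151 0.1639 0.1608] [-0.4  -0.23 -1.78] 9.3417
```

View pics/wrist3.png

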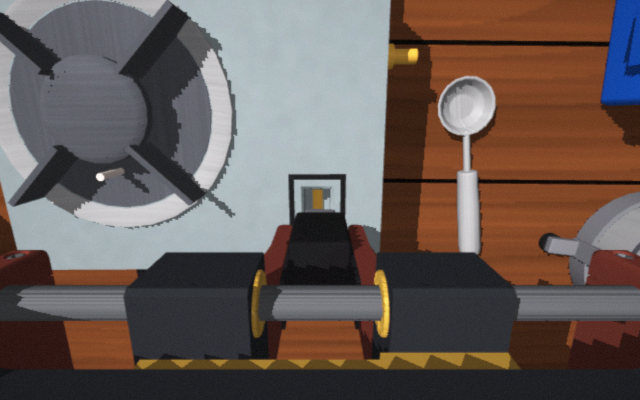

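View pics/scene3.png

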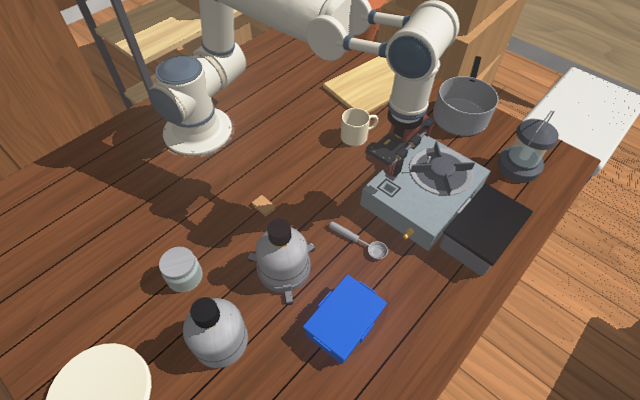

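The wrist view shows the held pack with its far top edge near row 213, columns 292–350. The socket frame spans columns 289–346, rows 175–225. In the scene view the pack is hidden by the gripper and the other items are undisturbed. I'll measure the held pack's centre with the wrist depth.

```bash
python3 - <<'E'
from h import *
d=dict(np.load("wrist3.npz")); P=cloud(d); g=d["frame"].astype(int)
dark=g.max(-1)<75
m=dark&(abs(P[...,0]-.615)<.035)&(abs(P[...,1]-.165)<.03)&(P[...,2]>.12)&(P[...,2]<.21)
vv,uu=np.where(m)
for v in range(vv.min(),vv.max()+1,4):
    k=uu[vv==v]
    if len(k): 
        print(v,k.min(),k.max(), P[v,k.min()+2].round(4),P[v,k.max()-2].round(4),P[v,(k.min()+k.max())//2].round(4))
# frame outer left/right edges on rows 180-205
for v in (185,195,205):
    k=np.where(g[v,280:360].max(-1)<75)[0]+280; print("fr",v,k.min(),k.max(),onplane(d,(k.min()-.5,v),.08)[:2].round(4),onplane(d,(k.max()+.5,v),.08)[:2].round(4))
k=np.where(g[165:205,317].max(-1)<75)[0]+165;print("fr top",k.min(),onplane(d,(317,k.min()-.5),.08).round(4))
E
```

```text
212 302 340 [0.6323 0.1719 0.1507] [0.6329 0.154  0.1524] [0.6326 0.1629 0.1516]
216 296 344 [0.6327 0.1745 0.1593] [0.6321 0.1522 0.1567] [0.6327 0.1634 0.159 ]
220 294 344 [0.6323 0.1752 0.1644] [0.6329 0.1528 0.1655] [0.633  0.1639 0.1662]
224 293 345 [0.6322 0.1752 0.1703] [0.6328 0.1527 0.1715] [0.6324 0.1639 0.1704]
228 292 357 [0.6321 0.1753 0.1758] [0.627  0.1457 0.1603] [0.6323 0.1616 0.1757]
232 290 356 [0.632  0.1758 0.1805] [0.627  0.1468 0.1662] [0.6323 0.1621 0.1811]
236 290 359 [0.6321 0.1754 0.1857] [0.6266 0.1458 0.1707] [0.6328 0.1618 0.1872]
240 288 363 [0.6323 0.1758 0.1908] [0.6266 0.1445 0.1758] [0.6321 0.1614 0.1899]
244 287 362 [0.6308 0.1761 0.1916] [0.6268 0.1456 0.181 ] [0.632  0.1619 0.1941]
248 287 357 [0.63   0.1759 0.1939] [0.627  0.1484 0.186 ] [0.6304 0.1626 0.1945]
252 286 353 [0.6274 0.1766 0.1919] [0.6273 0.1506 0.191 ] [0.6287 0.1638 0.1945]
256 285 354 [0.6253 0.1771 0.1912] [0.6249 0.15   0.1897] [0.627  0.1638 0.1946]
260 264 355 [0.6267 0.1846 0.1982] [0.6255 0.1501 0.1949] [0.6247 0.1679 0.1935]
264 264 356 [0.6266 0.1841 0.2014] [0.6256 0.1501 0.1988] [0.6233 0.1674 0.1942]
268 278 357 [0.6264 0.1784 0.2043] [0.6252 0.1499 0.2014] [0.6213 0.1646 0.1937]
272 271 358 [0.627  0.1804 0.2088] [0.6253 0.1499 0.2048] [0.6192 0.1658 0.1931]
276 280 359 [0.6252 0.1772 0.2083] [0.6261 0.1501 0.2095] [0.6179 0.1637 0.194 ]
280 280 355 [0.6254 0.1769 0.2116] [0.62   0.1505 0.2012] [0.6158 0.1645 0.1937]
284 284 355 [0.6193 0.1764 0.2035] [0.6187 0.1505 0.202 ] [0.614  0.1637 0.1936]
fr 185 289 344 [0.6317 0.1867] [0.6321 0.1453]
fr 195 290 344 [0.6241 0.186 ] [0.6245 0.1451]
fr 205 290 344 [0.6164 0.1861] [0.6168 0.1449]
fr top 175 [0.6398 0.1657 0.08  ]
```

```bash
python3 - <<'E'
from h import *
p=state()["ee_pos"]; move_l([.6153,.1642,.121],.1); hold(.2)
d=get_image("wrist"); np.savez("wrist4.npz",**d); s=state(); print(s["ee_pos"].round(4),s["ft_force"].round(2),s["time"])
cv2.imwrite("pics/w4.png",cv2.resize(d["frame"][160:300,240:400],(800,700)[:2] if 0 else (640,560),interpolation=cv2.INTER_NEAREST))
P=cloud(d); g=d["frame"].astype(int).max(-1)
for v in range(180,250,3):
    k=np.where(g[v,270:370]<80)[0]+270
    if len(k): print(v,k.min(),k.max(),len(k),P[v,k.min()+2].round(4),P[v,k.max()-2].round(4))
E
```

```text
[0.6157 0.1643 0.122 ] [ 0.05  0.54 -0.65] 10.1333
189 284 351 68 [0.639  0.185  0.0829] [0.6391 0.1465 0.0815]
192 284 351 68 [0.6369 0.1851 0.0822] [0.6376 0.1465 0.0831]
195 284 351 12 [0.635  0.1852 0.082 ] [0.6356 0.1465 0.0828]
198 284 351 12 [0.6331 0.1852 0.0821] [0.6336 0.1464 0.0824]
201 284 350 11 [0.6313 0.1852 0.0824] [0.6315 0.1469 0.0817]
204 285 350 12 [0.6292 0.1847 0.0819] [0.6298 0.1469 0.0826]
207 285 350 12 [0.6273 0.1847 0.0821] [0.6279 0.1468 0.0825]
210 285 350 12 [0.6252 0.1848 0.0813] [0.6255 0.1466 0.0812]
213 285 350 56 [0.6235 0.1847 0.0823] [0.624  0.1467 0.0824]
216 285 350 60 [0.6216 0.1847 0.0825] [0.6216 0.1465 0.0812]
219 285 350 62 [0.6199 0.1847 0.0832] [0.62   0.1465 0.0824]
222 285 351 63 [0.6176 0.1848 0.0822] [0.618  0.1458 0.0821]
225 294 356 63 [0.6334 0.1754 0.1336] [0.628  0.1466 0.1171]
228 291 357 67 [0.6324 0.1767 0.135 ] [0.6276 0.1464 0.1206]
231 291 356 66 [0.633  0.1762 0.1409] [0.6279 0.1475 0.1258]
234 290 355 66 [0.6333 0.1763 0.1452] [0.6276 0.1483 0.1292]
237 289 361 73 [0.6327 0.1765 0.1475] [0.628  0.146  0.1343]
240 288 359 72 [0.6327 0.1767 0.1507] [0.6283 0.1474 0.1387]
243 286 362 77 [0.6261 0.1788 0.1377] [0.628  0.1464 0.1417]
246 287 363 77 [0.6317 0.1767 0.1547] [0.6276 0.1462 0.1442]
249 286 359 74 [0.6296 0.1773 0.1529] [0.6281 0.1485 0.1486]
```

View pics/w4.png

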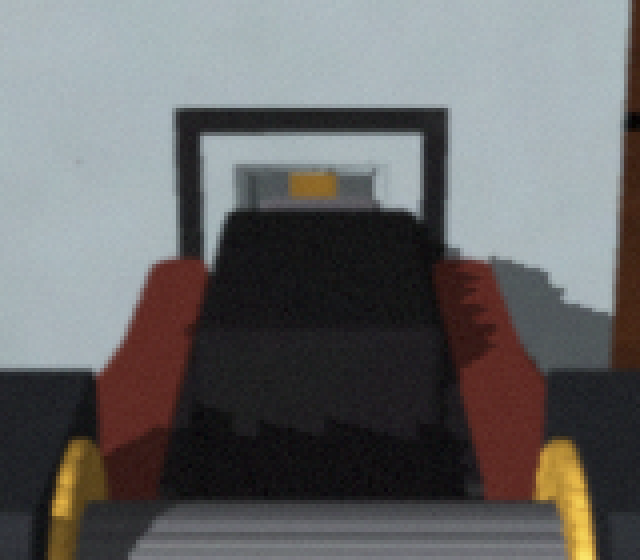

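The frame centre is at column 317.5 and the pack and finger centre at 320, so the pack needs about +1.5 mm in y, which agrees with the wrist estimate of 0.1657. I'll insert with force watching and a small search if it jams.

```bash
python3 - <<'E'
from h import *
off=[(0,0),(0,-1),(0,1),(1,0),(-1,0),(1,-1),(-1,-1),(1,1),(-1,1),(0,-2)]
def f(): return state()["ft_force"]
f0=f()
c=np.array([.6156,.1657]); ok=False
for o in off:
    p=c+np.array(o)*1e-3*.8
    move_l([*p,.117],.06)
    jam=False
    for z in (.113,.110,.106,.102):
        move_l([*p,z],.04); s=state(); F=s["ft_force"]-f0
        print(o,z,s["ee_pos"].round(4),F.round(1),round(s["time"],2))
        if F[2]>18 and z>.105: jam=True;break
    if not jam: ok=True;break
print(ok)
E
```

```text
(0, 0) 0.113 [0.6153 0.1656 0.1124] [ 0.1  0.1 -0.9] 10.63
(0, 0) 0.11 [0.6155 0.1657 0.1097] [-0.1 -0.8 -0.1] 10.88
(0, 0) 0.106 [0.6154 0.1657 0.1055] [-0.2 -0.2 -0.6] 11.13
(0, 0) 0.102 [0.6154 0.1657 0.1015] [ 0.7 -1.3 -0.9] 11.38
True
```

```bash
python3 - <<'E'
from h import *
p=[.6156,.1657]
for z in (.098,.095,.0935,.092,.091,.090):
    move_l([*p,z],.04); s=state(); print(z,s["ee_pos"].round(4),s["ft_force"].round(1),s["time"])
    if s["ft_force"][2]>15: break
gripper_open(); hold(.2)
s=state(); print(s["finger_gap"],s["ft_force"].round(1))
move_l([*p,.20],.2)
d=get_image("wrist"); np.savez("w5.npz",**d); P=cloud(d)
m=(np.hypot(P[...,0]-.6155,P[...,1]-.1657)<.03)&(P[...,2]>.115)&(P[...,2]<.14)&(d["frame"].max(-1)<90)
print("top z",np.nanmedian(P[m][:,2]),P[m].mean(0).round(4),m.sum())
# cap by wrist, higher
move_to([.545,-.16,.36],down(0)); d=get_image("wrist"); np.savez("w6.npz",**d); P=cloud(d)
m=(P[...,2]>.18)&(P[...,2]<.193)&(np.hypot(P[...,0]-.548,P[...,1]+.16)<.05)
c,_=cv2.findContours(m.astype(np.uint8),0,1); c=max(c,key=cv2.contourArea); X=np.array([onplane(d,q,.186)[:2] for q in c[:,0]])*1000
print("cap",cv2.minEnclosingCircle(X.astype(np.float32)),P[m].mean(0).round(4)); print(state()["joint_pos"].round(2),state()["time"])
for y in (-1.5,-1,-.5,0,.5,1,1.5,2,2.5,3):
    q=inverse_kinematics([.548,-.161,.16],down(y)); print(y,None if q is None else np.round(q[[0,5]],2))
E
```

```text
0.098 [0.6154 0.1657 0.0975] [ 0.4 -0.7 -1.6] 11.6333
0.095 [0.6155 0.1657 0.0947] [ 0.4 -0.3 -1.8] 11.8833
0.0935 [0.6155 0.1657 0.0934] [ 0.4  0.3 -0.9] 12.1333
0.092 [0.6158 0.1658 0.0931] [-1.7 -0.4  3.5] 12.3833
0.091 [0.6158 0.1658 0.093 ] [-3.2 -0.6  8.4] 12.6333
0.09 [0.6159 0.1657 0.093 ] [-4.8 -1.4 11.7] 12.8833
0.0875377979449742 [-0.5  0.3  0.3]
top z 0.1254705283151345 [0.6174 0.1655 0.1252] 1691
cap ((548.339111328125, -158.68833923339844), 25.270231246948242) [ 0.5489 -0.1587  0.1876]
[-0.34  0.07  1.02  0.    2.05  1.23] 16.3167
-1.5 None
-1 [-0.35  2.23]
-0.5 [-0.35  1.73]
0 [-0.35  1.23]
0.5 [-0.35  0.73]
1 [-0.35  0.23]
1.5 [-0.35 -0.27]
2 [-0.35 -0.77]
2.5 [-0.35 -1.27]
3 [-0.35 -1.77]
```

The pack is home (shoulder contact at TCP 0.093, top at about 0.125). Next I grip the cap and feel which way it turns.

```bash
python3 - <<'E'
from h import *
c=[.5482,-.1600]
move_to([*c,.26],down(.8)); move_l([*c,.160],.12); m0=state(); close(); hold(.2); s=state()
print(s["finger_gap"],s["finger_force"],s["ee_pos"].round(4),s["ft_force"].round(1),s["moment"].round(2),s["joint_pos"][5].round(3),s["time"])
q0=np.array(s["joint_pos"]); q0=np.array(inverse_kinematics([*s["ee_pos"]],s["ee_rot"]))
for a in np.arange(.05,.36,.05):
    q=q0.copy(); q[5]-=a; movej(q); s=state(); mz=s["moment"][2]-m0["moment"][2]
    print(round(a,2),s["moment"].round(3),"j6",round(s["joint_torque"][5],3),round(q0[5]-s["joint_pos"][5],3),s["ft_force"].round(1),s["finger_gap"].round(4))
    if abs(mz)>.45: print("STOP");break
np.save("q0.npy",q0); print(s["time"])
E
```

```text
0.04982374790208224 30.00036383222323 [ 0.5473 -0.1591  0.16  ] [-4.4  2.9  2.4] [ 0.48  0.64 -0.  ] 0.427 18.9667Traceback (most recent call last):
  File "<stdin>", line 8, in <module>
AttributeError: 'float' object has no attribute 'round'
```

```bash
python3 - <<'E'
from h import *
s=state(); m0=s["moment"]; q0=np.array(s["joint_pos"],float); np.save("q0.npy",q0)
for a in np.arange(.05,.36,.05):
    q=q0.copy(); q[5]-=a; movej(q); s=state(); mz=s["moment"][2]-m0[2]
    print(round(a,2),np.round(s["moment"],3),"j6",round(float(s["joint_torque"][5]),3),round(float(q0[5]-s["joint_pos"][5]),3),np.round(s["ft_force"],1),round(float(s["finger_gap"]),4),s["time"])
    if abs(mz)>.45: print("STOP");break
E
```

```text
0.05 [-0.049 -0.016  0.092] j6 -0.099 0.048 [-0.3  0.8  0. ] 0.0495 19.4667
0.1 [-0.039  0.036  0.097] j6 -0.103 0.098 [-1.1  0.6  0.8] 0.0493 19.7167
0.15 [-0.068 -0.016  0.03 ] j6 -0.101 0.148 [-0.6  0.6  0.9] 0.0498 19.9667
0.2 [-0.057 -0.071  0.045] j6 -0.099 0.198 [-0.5  1.2  1.2] 0.0495 20.2167
0.25 [ 0.023 -0.059  0.046] j6 -0.102 0.248 [0.1 0.4 1.9] 0.0495 20.4667
0.3 [-0.035 -0.067  0.073] j6 -0.075 0.298 [0.9 0.6 2.7] 0.0495 20.7167
0.35 [-0.037 -0.052  0.13 ] j6 -0.069 0.348 [ 0.8 -0.1  4.8] 0.0492 20.9667
```

Torque stays low (about 0.1 N·m) past 0.2 rad and the upward force is growing, so the cap yields this way. I'll continue to 1.2 rad.

```bash
python3 - <<'E'
from h import *
q0=np.load("q0.npy")
for a in (.5,.65,.8,.9,1.0,1.1,1.2):
    q=q0.copy(); q[5]-=a; movej(q); s=state()
    print(a,np.round(s["moment"],2),"j6",round(float(s["joint_torque"][5]),3),round(float(q0[5]-s["joint_pos"][5]),3),np.round(s["ft_force"],1),s["ee_pos"].round(4),round(float(s["finger_gap"]),4),s["time"])
    if abs(s["joint_torque"][5])>.5: print("STOP");break
d=get_image("wrist"); cv2.imwrite("pics/w7.png",d["frame"])
E
```

```text
0.5 [0.02 0.06 0.13] j6 -0.168 0.498 [-0.1  0.8  5.4] [ 0.5475 -0.159   0.161 ] 0.0499 21.2333
0.65 [ 0.03 -0.04  0.06] j6 -0.213 0.648 [0.2 1.5 7.4] [ 0.5477 -0.1591  0.1614] 0.0497 21.5
0.8 [ 0.04 -0.01  0.  ] j6 -0.252 0.798 [-0.3  0.1  7.9] [ 0.5478 -0.1592  0.1618] 0.0493 21.7667
0.9 [ 0.02 -0.02  0.03] j6 -0.2 0.898 [0.5 0.7 7.9] [ 0.5478 -0.1592  0.1618] 0.0493 22.0167
1.0 [-0.06 -0.13  0.05] j6 -0.201 0.998 [0.  0.4 8.2] [ 0.5479 -0.1592  0.1618] 0.0496 22.2667
1.1 [ 0.02 -0.04  0.05] j6 -0.201 1.098 [0.2 0.2 7.2] [ 0.5479 -0.1592  0.1618] 0.0494 22.5167
1.2 [-0.01 -0.1   0.04] j6 -0.2 1.198 [0.5 0.9 7.6] [ 0.5479 -0.1592  0.1618] 0.0498 22.7667
```

View pics/w7.png

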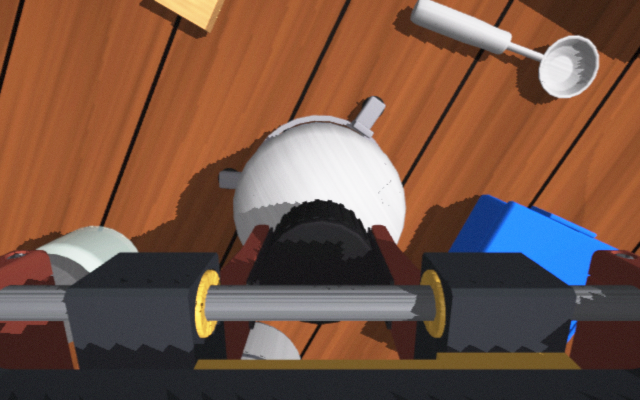

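The wrist view shows the cap still gripped at about (320,240), with the bottle and stabiliser unmoved. Next a gentle lift test to see whether the cap is free of the thread.

```bash
python3 - <<'E'
from h import *
p=state()["ee_pos"].copy()
for dz in (.002,.004,.007,.010):
    move_l([p[0],p[1],p[2]+dz],.03); s=state()
    print(dz,np.round(s["ft_force"],1),s["ee_pos"].round(4),round(float(s["joint_torque"][5]),3),s["time"])
    if s["ft_force"][2]<-12: print("STUCK");break
d=get_image("wrist"); P=cloud(d); z=P[...,2]
m=(np.hypot(P[...,0]-p[0],P[...,1]-p[1])<.022)&(z>.175)&(z<.215)&(d["frame"].max(-1)<90)
print("cap top z",np.nanpercentile(z[m],[50,90]),m.sum())
E
```

```text
0.002 [1.8 0.5 3. ] [ 0.548  -0.1593  0.1636] 0.016 23.0917
0.004 [-0.4 -0.2 -0.5] [ 0.5475 -0.1591  0.165 ] 0.006 23.3417
0.007 [ 0.3 -0.3 -0.1] [ 0.5479 -0.1592  0.1688] 0.001 23.5917
0.01 [-0.7  0.1  0. ] [ 0.548  -0.1593  0.1722] 0.0 23.8417
cap top z [0.19992946 0.20067402] 5011
```

```bash
python3 - <<'E'
from h import *
p=state()["ee_pos"].copy()
move_l([p[0],p[1],.24],.1); hold(.5); s=state()
print(s["finger_gap"],s["finger_force"],s["ee_pos"].round(4),s["ft_force"].round(1),s["time"])
d=get_image("wrist"); P=cloud(d); z=P[...,2]
m=(np.hypot(P[...,0]-p[0],P[...,1]-p[1])<.022)&(z>.225)&(z<.285)&(d["frame"].max(-1)<90); print("cap top",np.nanmedian(z[m]))
d=get_image("scene"); P=cloud(d); m=(np.hypot(P[...,0]-.6155,P[...,1]-.164)<.02)&(P[...,2]>.11); print("ign",np.nanpercentile(P[m],90,axis=0),m.sum())
cv2.imwrite("pics/s8.png",d["frame"])
E
```

```text
0.04940226933811942 29.999692378914915 [ 0.5479 -0.1592  0.2399] [-0.6  0.4 -0.2] 25.225
cap top 0.26770792384444253
ign [0.63097595 0.1725269  0.12607756] 154
```

View pics/s8.png

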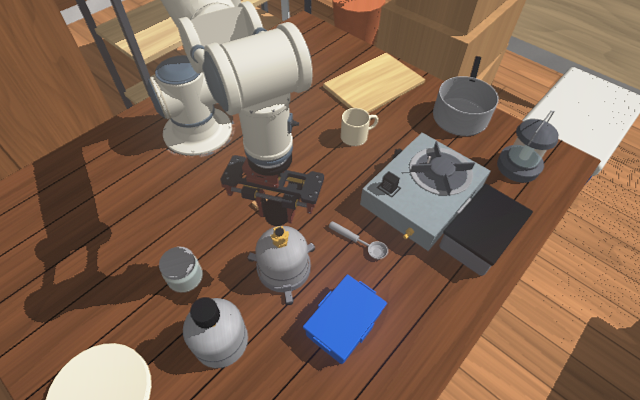

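The scene view shows the brass neck bare at (281,237), the cap held above it at (276,212), the igniter seated at (388,183) and everything else in place. Handing in.

```bash
python3 -c "
from bench import *
print(job_done())"
```

```text
the job is handed in; nothing more can be done
None
```

The job is handed in: the igniter pack is plugged home and released, and the stabiliser bottle's cap, which unscrewed counter-clockwise (right-hand thread), is held about 80 mm above where it sat; no verdict was shown.

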